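# Park the index plunger and slide the glasses through to the guests

### The arm

A 6-joint arm with a two-finger parallel gripper is mounted at the origin on the work surface. World frame = base frame: x ahead of the robot, y to its left, z up, the work surface at z = 0. Lengths are in m, angles in rad, forces in N, time in s.
With the tool pointing down it reaches from about 0.4 to 0.825 m from the base axis. Payload 7 kg.
Tool frame: the origin (TCP) lies between the finger pads; the fingertips stand 8 mm ahead of it and the grasp point (between the pads) lies 11 mm behind it (arm.finger_overhang is the distance from the TCP to the fingertips, in m); z points along the fingers, y is the line along which they close (so a half turn about z gives the same grasp; the last joint's range is limited). The gripper opens to 88 mm and grips with 3 to 60 N. Pads are 19 mm wide; open, the fingers measure 130 mm over their backs; the gripper's body (78 mm by 193 mm) begins 47 mm behind the grasp point.
Start: joints at [1.433, 0.359, 0.012, 0, -1.224, -0.288], TCP at [0.279, 0.615, 0.195] pointing down, gripper open.
Joint ranges: [-3.07, 3.07], [-1.43, 2.12], [-1.02, 1.25], [-3.03, 1.67], [-3.05, -0], [-3.03, 3.03]. Speed limits (rad/s): [2.39, 2.39, 3.01, 3.14, 3.14, 3.14].

### API

Orientations are given as [roll, pitch, yaw] about the fixed x, y, z axes, in that order (R = Rz(yaw) Ry(pitch) Rx(roll)).
In Python, from station import arm gives the robot as it stands.
- The arm moves only by the tool move_arm, never from a script. Its argument "rows" is text: rows parted by semicolons, each of 7 numbers parted by spaces: the turn, a rotation vector about the tool's x, y, z in degrees, then the shift along the tool's x, y, z in m, then the finger opening in m, from 0 to 0.0876. A call has 1 to 8 rows; each row shifts and turns the commanded pose from where the row before left it, along the tool's axes as they then stand; what a row does not reach is not made up. A row lasts 1/8 s, in which the tool goes at most 62.5 mm and 10.7 degrees, less where a joint would pass 70% of its speed; a pose out of reach is approached as far as the arm can. A call is refused whole if a number of a shift passes 0.0625 or a number of a turn 10.7, either way. A call with a gripper value outside its range is refused whole. The fingers move at their own pace and stop on an object; "squeeze" is the grip in N (left out, the last holds). Time passes only in rows, so rows that do not move let the fingers close. It gives the time, the measured TCP pose, the force, the opening and the grip force at its end, in the units of the state.
- arm.get_state(): the state, without advancing time (a new reading comes with each control period).
- arm.grab_frame(name): name is "scene" or "side" or "wrist"; returns (picture, depth): 384x512x3 uint8, blue, green, red; 384x512 float32, m along the optical axis (not along the pixel's ray), 0 where there is no reading.
- arm.camera_model(name): a dict with "mtx" (3x3 intrinsics, pixels), "camera_from_world" (4x4, takes a point from world to camera coordinates); the wrist camera has in their place "mount" (4x4, takes a point from camera to tool coordinates, whose origin is the TCP and whose axes are the flange's). Camera axes: x right, y down, z forward; pixel columns grow to the right and rows downward; lengths in m; the calibration is good to about 2 mm. A picture is of the moment at which its call begins: read the wrist's pose just before it. camera_model takes no time and is no camera call.
- arm.job_done(): hands the job in; it is judged then, once.
The state is a dict: "t": time; "q": joint angles; "qd": joint speeds; "joint_efforts": joint torques, N m; "eef_pos": TCP position; "ee_rot": TCP orientation; "force": force on the tool from outside, world axes, zero at the start; "moment": the same for the moment, N m; "width": finger opening in m; "gripper_force": force on a finger pad.
Only numpy, scipy, OpenCV 4.12 (cv2) and the standard library are available. Lean on these libraries where they do the work, as an engineer would, in place of code of your own. Each camera call takes 0.05 s, during which the arm holds its last target. There are 200 camera calls.

### The job

The serving slide on the bar is locked by the sprung index plunger beside its tray. Pull the plunger's black T-handle straight up until you feel its stop, without straining it, turn it clockwise (seen from above) into the rest notch and let it settle and go, so that it stays retracted by itself. Then push the tray by its bar handle all the way to the guests' end of the slide, away from the robot; keep the glasses standing on it and leave the other things on the counter alone.

Things in the scene. Friction and masses are not known exactly. Their poses are not given: they have to be found in the camera images.
- slide_base: Fixed serving slide: aluminium plate 380 x 260 x 12 mm lying on the counter, with a dark steel bracket on its -y side. Origin on the counter. Its +x axis is the direction in which the tray slides (away from the robot, towards the guests).
- tray: Wooden tray 240 x 160 mm with a low rim (top 38 mm above the counter, floor at 26 mm) on the slide base, with a steel strip along its -y side into whose hole the plunger's pin drops. Origin: that of slide_base, moved along +x by the tray's travel; axes those of slide_base. Sliding friction is 3 N or so, heavier when moved fast.
- tray_slide (a joint): Travel of the tray along slide_base +x, m: 0 = locked at the robot's end (start), 0.10 = hard up against the guests' end.
- tray_handle (a point): Middle of the tray's bar handle: a level round steel bar, 12 mm thick and 110 mm long along the tray's y axis, 100 mm above the counter, on two posts at its ends, at the tray's robot-side end. Free on both sides for 50 mm. It moves with the tray; axes those of slide_base.
- plunger_unit: Fixed round housing (flange dia. 60 mm) of the index plunger on the bracket, 48 mm above the counter; origin at its underside on the plunger's vertical axis; yaw varies. It carries a crown-shaped steel collar (dia. 48 mm) with two deep opposite slots along x, where the T-handle's cross pin sits while locked, and clockwise of each slot a lip, a rest notch 3 mm deep, then a wall.
- plunger: The sprung steel pin with all it carries (shaft, cross pin and T-handle). Origin: that of plunger_unit, raised by the lift. The spring and the weight pull it down with about 7.5 N at rest, rising 0.2 N for each mm of lift, and more when moved fast (4 N at 100 mm/s). The pin reaches 5 mm into the tray's strip. It should not be loaded by more than some 25 N against its stops or against the tray.
- pin_lift (a joint): Lift of the plunger, m, 0 = down, locking the tray (start). The collar's height is set differently each time: the cross pin clears the lip at a lift of 9 to 23 mm, and the hard upper stop comes 3 mm after that (12 to 26 mm). Parked in the rest notch the lift is 3 mm less than at the lip (6 to 20 mm).
- knob_turn (a joint): Turn of the T-handle, rad, clockwise from above: 0 = cross pin in line with the deep slots (start), 1.12 (64 degrees) = over the middle of the rest notch; the wall stops it at 1.2 to 1.3. Another wall bars the anticlockwise way. It turns easily once the cross pin is above the lip.
- knob_grip (a point): Centre of the black T-handle's bar: 44 mm long (its own x axis, parallel to the cross pin), 12 mm thick (y), 26 mm high (z); centre 118 mm above the counter with the plunger down. It moves and turns with the handle. At least 9 mm of clear height below the bar, down to the collar.
- glass0_mid (a point): Centre (half-way up) of a drinking glass standing on the tray, dia. 60 mm, 85 mm high, 0.22 kg.
- glass1_mid (a point): Centre of a second such glass on the tray.
- glass2_mid (a point): Centre of a third such glass on the tray.
- bottle: Closed green bottle, dia. 62 mm, 220 mm high, standing on the counter on the slide's +y side; origin at its foot.
- jar: Jar, dia. 60 mm, 80 mm high, standing on the +y side; origin at its foot.
- tumbler: Empty tumbler, dia. 72 mm, 80 mm high, on the slide's -y side beyond the plunger; origin at its foot.
- coasters: Stack of cork coasters, dia. 94 mm, 20 mm high, on the -y side; origin at its underside.
- bar_spoon: Steel spoon 200 mm long, lying on the -y side; origin under its middle.
- opener: Flat steel bottle opener, about 130 mm long and 8 mm thick, lying on the +y side; origin under its middle.

How it is judged:
On the way, in this order (a step that is already met when the one before it is completed fails the run):
1. the plunger is parked in its rest notch and let go, with the tray still at the robot's end (value of joint knob_turn above 0.93 rad and value of joint pin_lift above 0.005 m and contact force between the fingers and plunger below 0.1 N and value of joint tray_slide below 0.01 m), for 0.3 s.
2. the tray is at the guests' end (value of joint tray_slide above 0.095 m), for 0.2 s.
At the end, for the whole second after the job is handed in: The plunger rests retracted in its notch (turned more than 0.93 rad, lifted more than 5 mm), the tray stands within 5 mm of the guests' end, at rest, and the three glasses stand upright (within 0.1 rad) on the tray (value of joint knob_turn above 0.93 rad and value of joint pin_lift above 0.005 m and value of joint tray_slide above 0.095 m and velocity of joint tray_slide below 0.01 m/s and angle between each of glass0_mid, glass1_mid, glass2_mid's own z axis and vertical below 0.1 rad and horizontal distance between each of glass0_mid, glass1_mid, glass2_mid and tray below 0.11 m); the robot touches nothing.
It fails at once if the plunger is strained against its stops (over 25 N) (contact force between plunger and plunger_unit above 25 N).
It fails at once if the tray is forced against the locking pin (over 25 N) (contact force between plunger and tray above 25 N).
It fails at once if a glass on the tray tips (over 0.35 rad) (angle between any of glass0_mid, glass1_mid, glass2_mid's own z axis and vertical above 0.35 rad).
It fails at once if another thing on the counter is disturbed (moved over 20 mm) (distance of any of bottle, jar, tumbler, coasters, bar_spoon, opener from where it was at the start of the episode above 0.02 m).
It also fails if it takes over 67 s, if anything falls off the work surface, if the arm or the gripper's body presses on something with over 40 N, if the wrist force passes 120 N, or if a joint passes its speed limit or range.

## Working session

There is one attempt and no reset: what is moved stays moved. The work goes in short steps, Python scripts to look and compute and a tool call to move; the robot and the scene stay as the last step left them, time stands still between calls to the robot, and variables do not carry over. Pictures are saved under pics/ and viewed, at most 10 in all, crops included, and the job is handed in when it is done.

Besides the shell and the picture viewer there is one more tool, called after "Call:" as name(argument=value, ...), one argument or row to a line, values as JSON. move_arm: Moves the arm, as the interface text tells. Its arguments: {"type":"object","properties":{"rows":{"type":"string"},"squeeze":{"type":"number"}},"required":["rows"]}

```bash
mkdir -p pics; ls; cat > h.py <<'E'
import numpy as np, cv2
from station import arm
from scipy.spatial.transform import Rotation as R
def grab(n,f):
    p,d=arm.grab_frame(n); cv2.imwrite(f'pics/{f}.png',p); np.save(f'pics/{f}.npy',d); return p,d
def cfw(n):
    m=arm.camera_model(n); return np.array(m['mtx']),np.array(m['camera_from_world'])
def pt(n,d,u,v):
    K,T=cfw(n); z=d[v,u]; c=np.linalg.inv(K)@[u,v,1]*z
    return (np.linalg.inv(T)@[*c,1])[:3]
def cloud(n,d):
    K,T=cfw(n); v,u=np.indices(d.shape); c=np.stack([(u-K[0,2])/K[0,0]*d,(v-K[1,2])/K[1,1]*d,d,np.ones_like(d)],-1)
    return (c@np.linalg.inv(T).T)[...,:3]
E
python3 - <<'E'
from h import *
s=arm.get_state(); print(s)
a,_=grab('scene','s0'); b,_=grab('side','d0')
for n in('scene','side'):
    K,T=cfw(n); print(n,K[0,0],np.linalg.inv(T)[:3].round(3))
print(arm.camera_model('wrist'))
E
```

```text
pics
{'t': 0.0, 'q': array([ 1.43310405e+00,  3.59405142e-01,  1.10556530e-02, -3.07190866e-04,
       -1.22412991e+00, -2.88100484e-01]), 'qd': array([-0.00155076, -0.00104153, -0.00093088,  0.00086642,  0.00055624,
       -0.00082592]), 'joint_efforts': array([-7.85475295e-04, -5.82718956e+01,  2.93055832e+01,  6.99716449e+00,
        6.88796034e-03, -1.61645589e-04]), 'eef_pos': array([0.27862367, 0.61420917, 0.19431729]), 'ee_rot': array([ 3.13989690e+00, -2.01376703e-04, -4.25897204e-01]), 'force': array([-0.93511411, -0.20250986,  0.16993912]), 'moment': array([-0.00975151,  0.00117186, -0.00935231]), 'gripper_force': 0.0, 'width': 0.08769636868290653}
scene 408.54270894760623 [[-0.792  0.502 -0.349  0.896]
 [ 0.611  0.655 -0.445  0.493]
 [ 0.005 -0.565 -0.825  1.012]]
side 471.09034913864264 [[ 0.989 -0.055  0.135  0.414]
 [-0.144 -0.521  0.841 -0.85 ]
 [ 0.024 -0.852 -0.524  0.644]]
{'mtx': array([[271.1441632 ,   0.        , 255.13639765],
       [  0.        , 271.1441632 , 187.03319924],
       [  0.        ,   0.        ,   1.        ]]), 'mount': array([[ 2.58681188e-04, -9.54412499e-01, -2.98490729e-01,
         8.23009403e-02],
       [ 9.99999930e-01,  3.28037339e-04, -1.82256137e-04,
        -7.25093956e-04],
       [ 2.71863640e-04, -2.98490661e-01,  9.54412516e-01,
        -1.89603784e-01],
       [ 0.00000000e+00,  0.00000000e+00,  0.00000000e+00,
         1.00000000e+00]])}
```

View pics/s0.png

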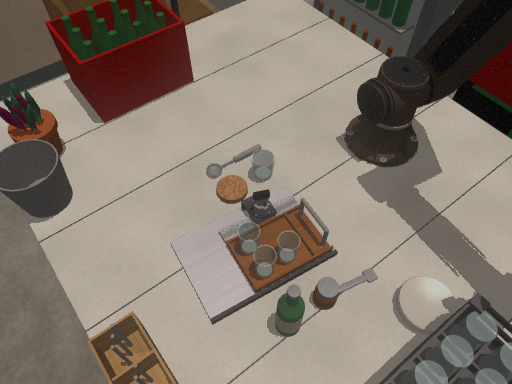

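View pics/d0.png

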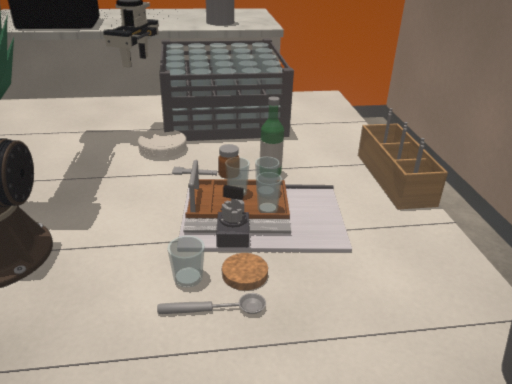

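The scene view shows the T-handle near (262,196) and the bar handle near (314,217). In the side view they are near (234,190) and (194,183). I'll enlarge both areas.

```bash
python3 - <<'E'
import cv2,numpy as np
a=cv2.imread('pics/s0.png')[170:270,230:345]; b=cv2.imread('pics/d0.png')[150:250,175:300]
f=lambda i:cv2.resize(i,(400*i.shape[1]//i.shape[0]*0+i.shape[1]*3,i.shape[0]*6*0+i.shape[0]*3),interpolation=cv2.INTER_CUBIC)
cv2.imwrite('pics/c0.png',np.hstack([f(a),f(b)]))
from h import *
for n,f,r in(('scene','s0',(188,204,252,274)),('side','d0',(180,202,222,246))):
    d=np.load(f'pics/{f}.npy'); C=cloud(n,d)
    P=C[r[0]:r[1],r[2]:r[3]].reshape(-1,3); I=cv2.imread(f'pics/{f}.png')[r[0]:r[1],r[2]:r[3]].reshape(-1,3).max(1)
    k=(P[:,2]>.1)&(P[:,2]<.14)&(I<60); print(n,k.sum(),P[k].min(0).round(3),P[k].max(0).round(3),P[k].mean(0).round(4))
    Q=C.reshape(-1,3); k=(Q[:,2]>.09)&(Q[:,2]<.11)&(np.hypot(*(Q[:,:2]-P[k].mean(0)[:2]).T)<.2)
    # handle: list
    np.save('pics/'+n+'_q.npy',Q[k])
n='scene';d=np.load('pics/s0.npy')
for u,v in((303,202),(314,216),(325,237)): print(u,v,pt(n,d,u,v).round(4))
E
```

```text
scene 133 [ 0.49  -0.007  0.1  ] [0.531 0.017 0.135] [0.5119 0.0068 0.1238]
side 214 [ 0.491 -0.012  0.105] [0.528 0.013 0.132] [ 0.5092 -0.0016  0.1201]
303 202 [0.4272 0.0832 0.104 ]
314 216 [0.4346 0.1349 0.1062]
325 237 [0.44   0.1888 0.0765]
```

View pics/c0.png

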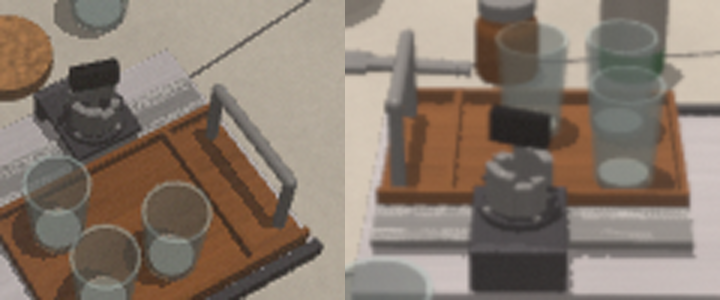

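The T-handle's bar sits around (0.510, 0.003, 0.12) and the tray bar around (0.434, 0.135, 0.10). I'll move the wrist camera above them.

Call:
move_arm(
  rows="0 0 -9 0 0 -0.05 0.0876;0 0 -8.5 0 0 -0.05 0.0876;0 0 0 0.0276 0.0527 0 0.0876;0 0 0 0.0276 0.0527 0 0.0876;0 0 0 0.0276 0.0527 0 0.0876;0 0 0 0.0276 0.0527 0 0.0876;0 0 0 0.0276 0.0527 0 0.0876;0 0 0 0.0276 0.0527 0 0.0876",
)

```text
t: 1.1
eef_pos: [0.4053, 0.279, 0.2952]
ee_rot: [-3.142, 0.0, -0.12]
force: [1.6, 0.4, -0.6]
width: 0.0875
gripper_force: 0.0
```

Call:
move_arm(
  rows="0 0 0 0.0276 0.0527 0 0.0876;0 0 0 0.0276 0.0527 0 0.0876;0 0 0 0.0276 0.0527 0 0.0876;0 0 0 0.0276 0.04 0 0.0876;0 0 0 0.02 0 0 0.0876;0 0 0 0 0 0 0.03;0 0 0 0 0 0 0.03;0 0 0 0 0 0 0.03",
)

```text
t: 2.1
eef_pos: [0.5105, 0.0694, 0.2953]
ee_rot: [-3.141, 0.0, -0.119]
force: [-0.6, 0.1, 0.8]
width: 0.0632
gripper_force: 0.0
```

```bash
python3 - <<'E'
from h import *
s=arm.get_state(); print(s['t'],s['eef_pos'],s['ee_rot'],s['width'],s['force'])
p,d=grab('wrist','w0'); np.savez('pics/w0pose.npz',p=s['eef_pos'],r=s['ee_rot'])
cv2.imwrite('pics/w0b.png',cv2.resize(p,(768,576),interpolation=cv2.INTER_CUBIC))
E
```

```text
2.1 [0.51047559 0.0694206  0.29531735] [-3.14146498e+00  1.21966675e-05 -1.18925219e-01] 0.06322002572725383 [-0.55205349  0.07404637  0.78824326]
```

View pics/w0b.png

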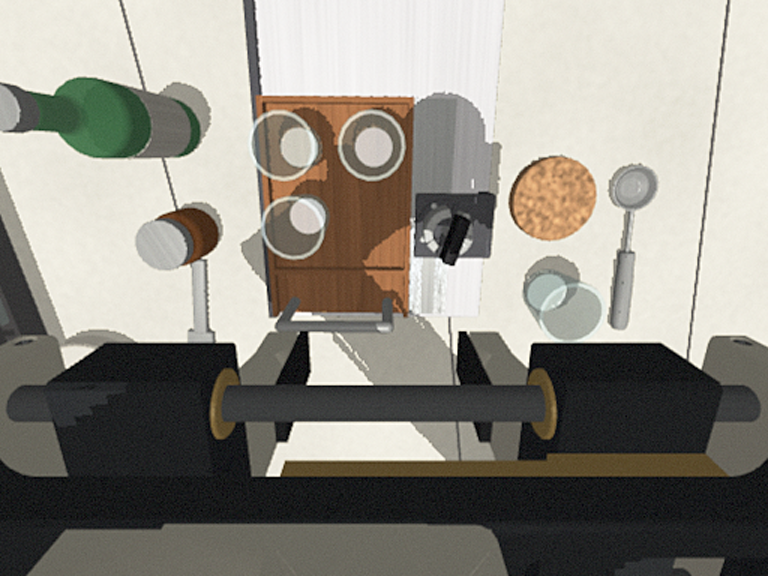

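The wrist view shows the T-handle at about (455,240) of the enlarged picture, turned some 15-20° against the slide. The bar handle runs (282,327)-(390,324) and the glasses are well clear. Next I'll take metric measurements from depth.

```bash
cat >> h.py <<'E'
def wcloud(d,pos,rpy):
    m=arm.camera_model('wrist'); K=np.array(m['mtx']); v,u=np.indices(d.shape)
    c=np.stack([(u-K[0,2])/K[0,0]*d,(v-K[1,2])/K[1,1]*d,d,np.ones_like(d)],-1)
    t=(c@np.array(m['mount']).T)[...,:3]
    return t@R.from_euler('xyz',rpy).as_matrix().T+pos
def rect(P):
    (c,s,a)=cv2.minAreaRect(P[:,:2].astype(np.float32)*1000); return np.round(c,1),np.round(s,1),round(a,1),P[:,2].min().round(4),np.median(P[:,2]).round(4),P[:,2].max().round(4),len(P)
E
python3 - <<'E'
from h import *
z=np.load('pics/w0pose.npz'); p=cv2.imread('pics/w0.png'); d=np.load('pics/w0.npy')
C=wcloud(d,z['p'],z['r'])
S=lambda r0,r1,c0,c1:(C[r0:r1,c0:c1].reshape(-1,3),p[r0:r1,c0:c1].max(2).ravel())
P,I=S(135,182,285,325); k=(P[:,2]>.122)&(P[:,2]<.14); print('T top',rect(P[k]))
k=(P[:,2]>.105)&(P[:,2]<.14); print('T',rect(P[k]))
P,I=S(190,225,175,270); k=(P[:,2]>.092)&(P[:,2]<.12); print('H',rect(P[k]))
P,I=S(60,212,165,280); k=(P[:,2]>.033)&(P[:,2]<.042); print('tray',rect(P[k]))
for n,f in(('scene','s0'),('side','d0')):
    d=np.load(f'pics/{f}.npy'); Q=cloud(n,d).reshape(-1,3)
    k=(abs(Q[:,0]-.51)<.03)&(abs(Q[:,1]-.003)<.03)&(Q[:,2]>.106)&(Q[:,2]<.14); print(n,'T',rect(Q[k]))
    k=(abs(Q[:,0]-.434)<.025)&(abs(Q[:,1]-.135)<.065)&(Q[:,2]>.09)&(Q[:,2]<.115); print(n,'H',rect(Q[k]))
    k=(abs(Q[:,0]-.51)<.03)&(abs(Q[:,1]-.003)<.03)&(Q[:,2]>.125)&(Q[:,2]<.14); print(n,'Ttop',rect(Q[k]))
E
```

```text
T top (array([510. ,   3.8]), array([12.6, 43.5]), 65.8, np.float64(0.1221), np.float64(0.131), np.float64(0.1329), 330)
T (array([510. ,   3.8]), array([12.6, 43.5]), 66.0, np.float64(0.1064), np.float64(0.1307), np.float64(0.1329), 404)
H (array([431.5, 129.8]), array([121.6,  11.3]), 83.6, np.float64(0.092), np.float64(0.1052), np.float64(0.1085), 621)
tray (array([534. , 116.7]), array([160.4, 240. ]), 82.9, np.float64(0.033), np.float64(0.0383), np.float64(0.042), 2038)
scene T (array([509.4,   4.6]), array([15.3, 44.3]), 64.6, np.float64(0.106), np.float64(0.1283), np.float64(0.1347), 144)
scene H (array([429.9, 131.4]), array([120.2,  12.9]), 83.6, np.float64(0.0907), np.float64(0.1055), np.float64(0.1113), 207)
scene Ttop (array([509.2,   4.7]), array([14.9, 43.8]), 62.6, np.float64(0.125), np.float64(0.1307), np.float64(0.1347), 82)
side T (array([509.8,   2.5]), array([16.7, 43.5]), 67.2, np.float64(0.1063), np.float64(0.1214), np.float64(0.133), 245)
side H (array([429.1, 126.8]), array([114.5,  12.1]), 82.8, np.float64(0.0917), np.float64(0.1039), np.float64(0.1077), 141)
side Ttop (array([509.8,   2.7]), array([15.1, 43.1]), 64.0, np.float64(0.125), np.float64(0.1293), np.float64(0.133), 92)
```

Three views agree. The T-handle's centre is at (0.510, 0.0037) with its top at 0.131, bar yaw is -24°, and slide yaw is -7°. I'll align and descend partway.

Call:
move_arm(
  rows="0 0 8.6 0 0 0 0.03;0 0 8.6 0 0 0 0.03;0 0 0 0.013 0.03 0 0.03;0 0 0 0.0133 0.0302 0 0.03;0 0 0 0 0 0.05 0.03;0 0 0 0 0 0.05 0.03;0 0 0 0 0 0.045 0.03;0 0 0 0 0 0 0.03",
)

```text
t: 3.15
eef_pos: [0.5079, 0.0026, 0.1478]
ee_rot: [3.138, 0.005, -0.42]
force: [0.6, -0.9, 1.8]
width: 0.03
gripper_force: 0.0
```

Call:
move_arm(
  rows="0 0 0 0 0 0 0.03;0 0 0 0 0 0 0.03",
)

```text
t: 3.4
eef_pos: [0.5117, 0.0035, 0.1525]
ee_rot: [-3.139, -0.003, -0.42]
force: [0.3, 0.3, 0.3]
width: 0.03
gripper_force: 0.0
```

```bash
python3 - <<'E'
from h import *
s=arm.get_state(); print(s['eef_pos'],s['ee_rot'],s['force'],s['q'])
p,d=grab('wrist','w1'); C=wcloud(d,s['eef_pos'],s['ee_rot']).reshape(-1,3)
k=(abs(C[:,0]-.51)<.03)&(abs(C[:,1]-.003)<.026)&(C[:,2]>.115)&(C[:,2]<.136); print(rect(C[k]))
cv2.imwrite('pics/w1b.png',cv2.resize(p,(768,576),interpolation=cv2.INTER_CUBIC))
E
```

```text
[0.51174789 0.00346552 0.15248827] [-3.13928521e+00 -2.82580298e-03 -4.19923867e-01] [0.28481939 0.28758839 0.344848  ] [ 3.91334102e-01  1.21274604e-01 -4.08420560e-01  5.34489839e-04
 -1.03748217e+00  7.59270721e-01]
(array([510.1,   3.8]), array([11.2, 44. ]), 66.0, np.float64(0.1155), np.float64(0.131), np.float64(0.1328), 745)
```

View pics/w1b.png

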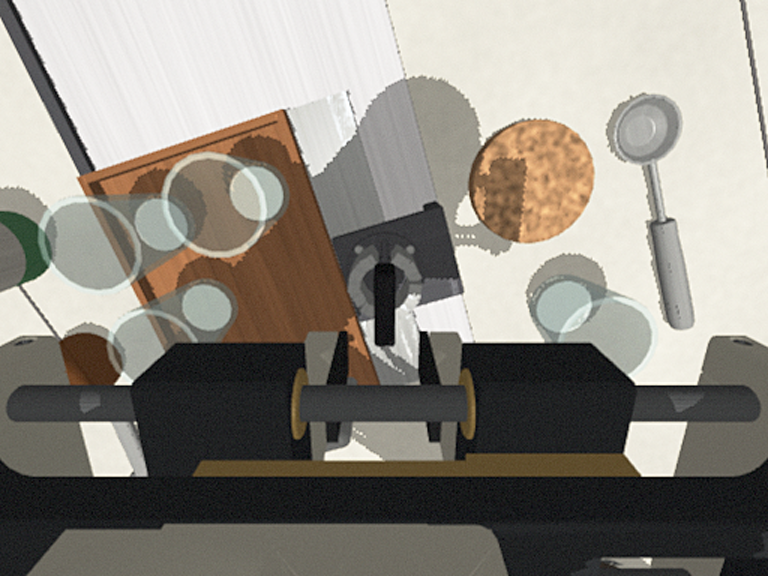

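The bar sits centred between the fingers (column 384 of the enlarged picture) and parallel to them. I'll descend and grip.

Call:
move_arm(
  rows="0 0 0 -0.0015 0 0.02 0.03;0 0 0 0 0 0.0215 0.03;0 0 0 0 0 0 0.03;0 0 0 0 0 0 0.03;0 0 0 0 0 0 0.03",
  squeeze=20,
)

```text
t: 4.08
eef_pos: [0.5098, 0.0037, 0.1099]
ee_rot: [-3.14, -0.001, -0.42]
force: [-0.3, -0.1, 0.1]
width: 0.0299
gripper_force: 0.0
```

Call:
move_arm(
  rows="0 0 0 0 0 0 0.008;0 0 0 0 0 0 0.008;0 0 0 0 0 0 0.008;0 0 0 0 0 0 0.008",
)

```text
t: 4.58
eef_pos: [0.509, 0.0035, 0.1088]
ee_rot: [3.142, 0.0, -0.421]
force: [-0.5, 0.1, 0.1]
width: 0.0085
gripper_force: 0.0
```

The width reads 8.5 mm with no grip force, although the bar is 12 mm thick. I need to look.

```bash
python3 - <<'E'
from h import *
s=arm.get_state(); print(s['eef_pos'],s['width'],s['gripper_force'],s['force'])
p,d=grab('wrist','w2'); q,e=grab('side','d2')
a=cv2.resize(p[150:310,170:340],(510,480),interpolation=cv2.INTER_CUBIC); b=cv2.resize(q[110:270,190:280],(270,480),interpolation=cv2.INTER_CUBIC)
cv2.imwrite('pics/c2.png',np.hstack([a,b]))
E
```

```text
[0.50897565 0.0034966  0.10876667] 0.008500392779766044 0.0 [-0.51928923  0.11506255  0.070392  ]
```

View pics/c2.png

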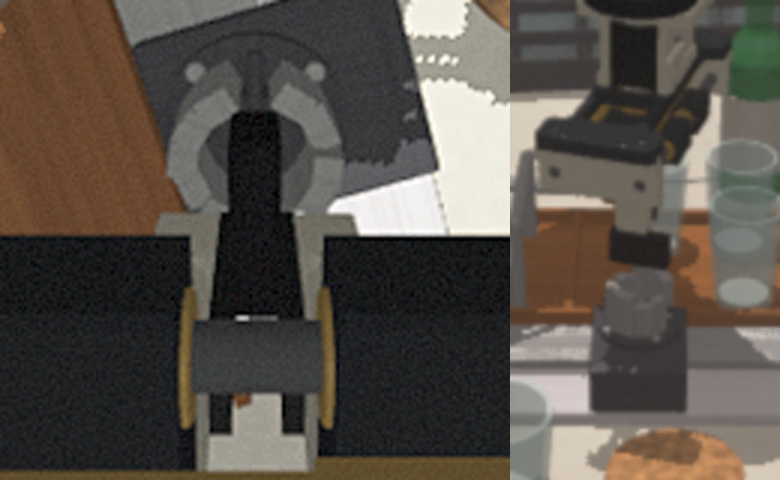

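The bar is between the pads, so the width reading may be offset. I'll command the fingers fully closed.

Call:
move_arm(
  rows="0 0 0 0 0 0 0;0 0 0 0 0 0 0;0 0 0 0 0 0 0;0 0 0 0 0 0 0",
  squeeze=20,
)

```text
t: 5.18
eef_pos: [0.509, 0.0035, 0.1087]
ee_rot: [3.142, 0.0, -0.421]
force: [-0.1, 0.3, -0.1]
width: 0.0008
gripper_force: 0.0
```

```bash
python3 - <<'E'
from h import *
print(arm.finger_overhang)
s=arm.get_state(); p,d=grab('wrist','w3'); q,e=grab('scene','s3'); q2,e=grab('side','d3')
a=cv2.resize(p[150:310,180:330],(450,480),interpolation=cv2.INTER_CUBIC); f=lambda i:cv2.resize(i,(320,240),interpolation=cv2.INTER_CUBIC)
cv2.imwrite('pics/c3.png',np.hstack([a,np.vstack([f(q[140:230,215:335]),f(q2[150:240,175:295])])]))
C=wcloud(d,s['eef_pos'],s['ee_rot']); 
for v in range(185,232,4): print(v,[tuple(C[v,u].round(3)) for u in (246,254,262)])
E
```

```text
0.008
185 [(np.float64(0.53), np.float64(0.003), np.float64(0.09)), (np.float64(0.522), np.float64(-0.001), np.float64(0.073)), (np.float64(0.523), np.float64(-0.008), np.float64(0.084))]
189 [(np.float64(0.527), np.float64(0.005), np.float64(0.09)), (np.float64(0.53), np.float64(-0.004), np.float64(0.112)), (np.float64(0.528), np.float64(-0.009), np.float64(0.111))]
193 [(np.float64(0.516), np.float64(0.01), np.float64(0.065)), (np.float64(0.53), np.float64(-0.004), np.float64(0.121)), (np.float64(0.527), np.float64(-0.009), np.float64(0.12))]
197 [(np.float64(0.531), np.float64(0.001), np.float64(0.124)), (np.float64(0.53), np.float64(-0.004), np.float64(0.13)), (np.float64(0.527), np.float64(-0.009), np.float64(0.128))]
201 [(np.float64(0.53), np.float64(0.002), np.float64(0.129)), (np.float64(0.528), np.float64(-0.004), np.float64(0.132)), (np.float64(0.526), np.float64(-0.008), np.float64(0.131))]
205 [(np.float64(0.527), np.float64(0.003), np.float64(0.129)), (np.float64(0.525), np.float64(-0.002), np.float64(0.13)), (np.float64(0.524), np.float64(-0.007), np.float64(0.132))]
2
[... 383 characters left out ...]
), np.float64(0.006), np.float64(0.13)), (np.float64(0.518), np.float64(0.001), np.float64(0.131)), (np.float64(0.516), np.float64(-0.004), np.float64(0.131))]
221 [(np.float64(0.517), np.float64(0.008), np.float64(0.13)), (np.float64(0.519), np.float64(0.001), np.float64(0.141)), (np.float64(0.513), np.float64(-0.002), np.float64(0.13))]
225 [(np.float64(0.523), np.float64(0.004), np.float64(0.15)), (np.float64(0.52), np.float64(0.0), np.float64(0.148)), (np.float64(0.517), np.float64(-0.004), np.float64(0.146))]
229 [(np.float64(0.522), np.float64(0.004), np.float64(0.155)), (np.float64(0.519), np.float64(0.0), np.float64(0.153)), (np.float64(0.517), np.float64(-0.004), np.float64(0.152))]
```

View pics/c3.png

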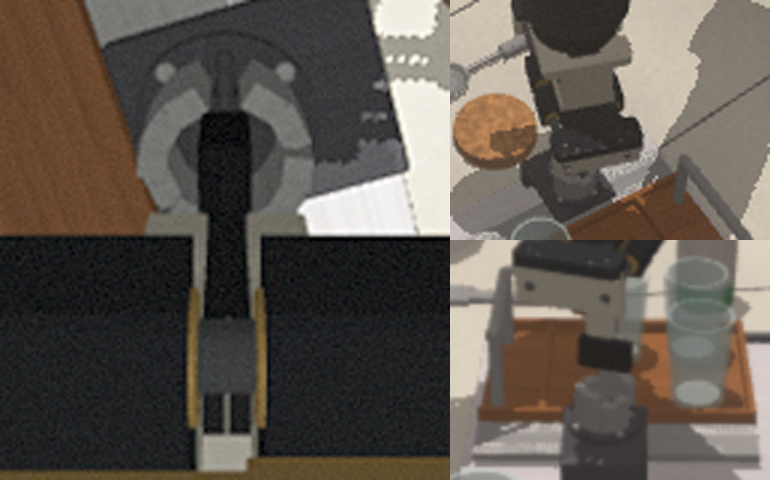

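The fingers closed on nothing. The pictures show the bar entirely below the fingertips, so the tips really end above z = 0.131. I'll measure the true fingertip position in the tool frame from the wrist depth.

```bash
python3 - <<'E'
from h import *
for f in('w0','w1','w2','w3'):
    d=np.load(f'pics/{f}.npy'); C=wcloud(d,np.zeros(3),[0,0,0])
    k=(abs(C[...,0])<.02)&(abs(C[...,1])<.06)&(C[...,2]<-.005)&(C[...,2]>-.08)&(d>0)
    P=C[k]; print(f,len(P),np.percentile(P[:,2],[90,98,99.5,100]).round(4),'x',np.percentile(P[:,0],[1,99]).round(4))
    for y in(-.03,-.02,-.01,0,.01,.02,.03):
        m=abs(P[:,1]-y)<.005
        if m.sum()>5: print('  y',y,m.sum(),P[m][:,2].max().round(4))
E
```

```text
w0 3113 [-0.0398 -0.0343 -0.0323 -0.031 ] x [-0.0084  0.0128]
  y -0.03 597 -0.0311
  y 0.03 738 -0.031
w1 2229 [-0.0397 -0.0343 -0.0322 -0.0302] x [-0.0082  0.0128]
  y -0.03 200 -0.0359
  y -0.02 913 -0.0309
  y 0.01 207 -0.0302
  y 0.02 761 -0.032
  y 0.03 148 -0.0362
w2 2226 [-0.022  -0.0214 -0.0206 -0.0195] x [-0.0185  0.0192]
  y -0.02 62 -0.0359
  y -0.01 654 -0.0195
  y 0 959 -0.0207
  y 0.01 499 -0.0317
  y 0.02 52 -0.0361
w3 1528 [-0.0221 -0.0212 -0.0206 -0.0196] x [-0.011   0.0193]
  y -0.02 16 -0.0369
  y -0.01 229 -0.0196
  y 0 1145 -0.0197
  y 0.01 131 -0.0363
  y 0.02 7 -0.0367
```

The fingertips really stand 31 mm behind the reported TCP, not 8 mm ahead of it, so every height needs about 39 mm of correction. I'll reopen and descend so the tips reach about z = 0.103.

Call:
move_arm(
  rows="0 0 0 0 0 0 0.03;0 0 0 0 0 0 0.03;0 0 0 0.001 0 0 0.03;0 0 0 0 0 0.012 0.03;0 0 0 0 0 0.012 0.03;0 0 0 0 0 0 0.03",
)

```text
t: 6.08
eef_pos: [0.5088, 0.0027, 0.0832]
ee_rot: [3.14, 0.002, -0.421]
force: [0.3, 0.4, -0.4]
width: 0.0301
gripper_force: 0.0
```

Call:
move_arm(
  rows="0 0 0 0 0 0.012 0.03;0 0 0 0 0 0 0.03;0 0 0 0 0 0 0.005;0 0 0 0 0 0 0.005;0 0 0 0 0 0 0.005;0 0 0 0 0 0 0.005;0 0 0 0 0 0 0.005",
  squeeze=20,
)

```text
t: 6.95
eef_pos: [0.5103, 0.0033, 0.0731]
ee_rot: [-3.141, -0.001, -0.42]
force: [0.2, 1.9, 1.8]
width: 0.0119
gripper_force: 20.0
```

Gripped at 11.9 mm and 20 N. I'll lift slowly and watch the force.

Call:
move_arm(
  rows="0 0 0 0 0 -0.002 0.005;0 0 0 0 0 -0.002 0.005;0 0 0 0 0 -0.002 0.005;0 0 0 0 0 -0.002 0.005;0 0 0 0 0 -0.001 0.005;0 0 0 0 0 -0.001 0.005;0 0 0 0 0 0 0.005;0 0 0 0 0 0 0.005",
)

```text
t: 7.95
eef_pos: [0.51, 0.0032, 0.0828]
ee_rot: [-3.141, -0.0, -0.421]
force: [4.3, 3.0, -8.9]
width: 0.0121
gripper_force: 20.0
```

Call:
move_arm(
  rows="0 0 0 0 0 -0.001 0.005;0 0 0 0 0 -0.001 0.005;0 0 0 0 0 0 0.005",
)

```text
t: 8.32
eef_pos: [0.51, 0.0033, 0.0848]
ee_rot: [-3.141, -0.0, -0.421]
force: [4.0, 3.1, -9.8]
width: 0.012
gripper_force: 20.0
```

Call:
move_arm(
  rows="0 0 0 0 0 -0.001 0.005;0 0 0 0 0 0 0.005",
)

```text
t: 8.57
eef_pos: [0.51, 0.0032, 0.0858]
ee_rot: [-3.141, -0.0, -0.421]
force: [4.5, 2.9, -10.0]
width: 0.012
gripper_force: 20.0
```

Call:
move_arm(
  rows="0 0 0 0 0 -0.001 0.005;0 0 0 0 0 0 0.005",
)

```text
t: 8.82
eef_pos: [0.51, 0.0033, 0.0867]
ee_rot: [-3.141, -0.0, -0.421]
force: [3.9, 2.9, -8.7]
width: 0.0117
gripper_force: 20.0
```

Call:
move_arm(
  rows="0 0 0 0 0 -0.001 0.005;0 0 0 0 0 0 0.005",
)

```text
t: 9.07
eef_pos: [0.51, 0.0032, 0.0877]
ee_rot: [-3.141, -0.0, -0.421]
force: [4.6, 2.8, -10.3]
width: 0.0115
gripper_force: 20.0
```

Call:
move_arm(
  rows="0 0 0 0 0 -0.001 0.005;0 0 0 0 0 0 0.005",
)

```text
t: 9.32
eef_pos: [0.51, 0.0032, 0.0887]
ee_rot: [-3.141, -0.0, -0.421]
force: [5.6, 3.6, -11.4]
width: 0.0121
gripper_force: 20.0
```

Call:
move_arm(
  rows="0 0 0 0 0 -0.001 0.005;0 0 0 0 0 0 0.005",
)

```text
t: 9.57
eef_pos: [0.51, 0.0033, 0.0897]
ee_rot: [-3.141, -0.0, -0.421]
force: [4.5, 3.2, -10.2]
width: 0.0119
gripper_force: 20.0
```

Call:
move_arm(
  rows="0 0 0 0 0 -0.001 0.005;0 0 0 0 0 0 0.005",
)

```text
t: 9.82
eef_pos: [0.51, 0.0033, 0.0906]
ee_rot: [-3.141, -0.0, -0.421]
force: [4.1, 2.9, -11.6]
width: 0.012
gripper_force: 20.0
```

Call:
move_arm(
  rows="0 0 0 0 0 -0.001 0.005;0 0 0 0 0 0 0.005",
)

```text
t: 10.07
eef_pos: [0.51, 0.0033, 0.0916]
ee_rot: [-3.141, -0.0, -0.421]
force: [4.7, 3.0, -11.1]
width: 0.0118
gripper_force: 20.0
```

I'll check with the cameras that the bar follows the fingers and doesn't slip.

```bash
cat > top.py <<'E'
from h import *
s=arm.get_state(); p,d=arm.grab_frame('wrist'); q,e=arm.grab_frame('side')
C=wcloud(d,s['eef_pos'],s['ee_rot']); t=R.from_euler('xyz',s['ee_rot']).as_matrix().T@(C-s['eef_pos']).reshape(-1,3).T
k=(abs(t[0]-.018)<.003)&(abs(t[1])<.004)&(t[2]<-.02); z=C.reshape(-1,3)[k][:,2]; print('wrist',len(z),np.percentile(z,[5,50,95]).round(4))
Q=cloud('side',e).reshape(-1,3); k=(abs(Q[:,0]-.526)<.006)&(abs(Q[:,1]+.004)<.015)&(Q[:,2]>.1)&(Q[:,2]<.2); z=Q[k][:,2]; print('side',len(z),np.percentile(z,[2,50,98]).round(4))
E
python3 top.py
```

```text
wrist 157 [0.1486 0.1496 0.1505]
side 57 [0.1238 0.1387 0.154 ]
```

It follows: the bar top is at 0.1496, a lift of 18.6 mm. I'll keep lifting.

Call:
move_arm(
  rows="0 0 0 0 0 -0.001 0.005;0 0 0 0 0 0 0.005",
)

```text
t: 10.42
eef_pos: [0.5099, 0.0033, 0.0926]
ee_rot: [-3.141, -0.0, -0.421]
force: [5.3, 2.8, -11.4]
width: 0.0117
gripper_force: 20.0
```

Call:
move_arm(
  rows="0 0 0 0 0 -0.001 0.005;0 0 0 0 0 0 0.005",
)

```text
t: 10.68
eef_pos: [0.5098, 0.0033, 0.0932]
ee_rot: [-3.141, 0.0, -0.421]
force: [5.4, 3.4, -13.9]
width: 0.012
gripper_force: 20.0
```

Call:
move_arm(
  rows="0 0 0 0 0 -0.001 0.005;0 0 0 0 0 0 0.005",
)

```text
t: 10.92
eef_pos: [0.5094, 0.0033, 0.0934]
ee_rot: [3.142, 0.001, -0.421]
force: [7.8, 3.1, -20.3]
width: 0.0118
gripper_force: 20.0
```

The stop is felt at a lift of about 20 mm, so the lip is near 17 mm. I'll back off 2.3 mm and turn clockwise.

Call:
move_arm(
  rows="0 0 0 0 0 -0 0.005;0 0 0 0 0 0.0023 0.005;0 0 0 0 0 0 0.005",
)

```text
t: 11.3
eef_pos: [0.5096, 0.0033, 0.0919]
ee_rot: [-3.142, 0.001, -0.421]
force: [4.0, 4.6, -11.9]
width: 0.012
gripper_force: 20.0
```

Call:
move_arm(
  rows="0 0 4 0 0 0 0.005;0 0 8 0 0 0 0.005;0 0 8 0 0 0 0.005;0 0 8 0 0 0 0.005;0 0 0 0 0 0 0.005",
)

```text
t: 11.92
eef_pos: [0.5094, 0.003, 0.0921]
ee_rot: [3.141, 0.001, -0.909]
force: [3.9, 1.6, -12.2]
width: 0.0117
gripper_force: 20.0
```

Call:
move_arm(
  rows="0 0 8 0 0 0 0.005;0 0 8 0 0 0 0.005;0 0 8 0 0 0 0.005;0 0 7 0 0 0 0.005;0 0 4 0 0 0 0.005;0 0 0 0 0 0 0.005;0 0 0 0 0 0 0.005",
)

```text
t: 12.8
eef_pos: [0.5089, 0.0028, 0.092]
ee_rot: [3.14, -0.0, -1.517]
force: [1.2, 2.0, -11.4]
width: 0.0118
gripper_force: 20.0
```

Call:
move_arm(
  rows="0 0 1 0 0 0.001 0.005;0 0 0 0 0 0.001 0.005;0 0 0 0 0 0.001 0.005;0 0 0 0 0 0.001 0.005;0 0 0 0 0 0 0.005;0 0 0 0 0 0 0.005",
)

```text
t: 13.55
eef_pos: [0.5092, 0.0028, 0.0882]
ee_rot: [3.14, -0.0, -1.538]
force: [-4.4, 0.0, -10.2]
width: 0.0114
gripper_force: 20.0
```

Call:
move_arm(
  rows="0 0 0 0 0 0.001 0.005;0 0 0 0 0 0 0.005;0 0 0 0 0 0 0.005",
)

```text
t: 13.92
eef_pos: [0.5093, 0.0029, 0.0872]
ee_rot: [3.14, -0.0, -1.538]
force: [-5.2, 0.4, -10.2]
width: 0.0119
gripper_force: 20.0
```

```bash
python3 top.py
```

```text
wrist 363 [0.1233 0.1412 0.1457]
side 126 [0.1207 0.1495 0.1744]
```

Call:
move_arm(
  rows="0 0 0 0 0 0.0005 0.005;0 0 0 0 0 0 0.005;0 0 0 0 0 0 0.005",
)

```text
t: 14.4
eef_pos: [0.5093, 0.0028, 0.087]
ee_rot: [3.141, -0.0, -1.538]
force: [-5.4, 0.3, -6.9]
width: 0.0119
gripper_force: 20.0
```

Call:
move_arm(
  rows="0 0 0 0 0 0.0005 0.005;0 0 0 0 0 0 0.005;0 0 0 0 0 0 0.005",
)

```text
t: 14.78
eef_pos: [0.5094, 0.0028, 0.087]
ee_rot: [3.141, -0.0, -1.537]
force: [-7.9, 0.3, -3.5]
width: 0.0118
gripper_force: 20.0
```

The notch is now carrying it at a lift of about 13.9 mm. I'll let go and step up.

Call:
move_arm(
  rows="0 0 0 0 0 0.0004 0.005;0 0 0 0 0 0 0.005;0 0 0 0 0 0 0.03;0 0 0 0 0 0 0.03;0 0 0 0 0 0 0.03;0 0 0 0 0 0 0.03",
)

```text
t: 15.52
eef_pos: [0.5108, 0.0033, 0.0866]
ee_rot: [-3.14, 0.0, -1.537]
force: [0.7, 0.6, 0.1]
width: 0.0297
gripper_force: 0.0
```

Call:
move_arm(
  rows="0 0 0 0 0 -0.02 0.03;0 0 0 0 0 -0.04 0.03;0 0 0 0 0 -0.05 0.03;0 0 0 0 0 -0.05 0.03;0 0 -10 0 0 0 0.03;0 0 -10 0 0 0 0.03;0 0 -10 0 0 0 0.03;0 0 -10 0 0 0 0.03",
)

```text
t: 16.52
eef_pos: [0.5102, 0.0031, 0.2463]
ee_rot: [-3.141, -0.0, -0.834]
force: [-0.5, -0.5, -0.1]
width: 0.0297
gripper_force: 0.0
```

```bash
python3 - <<'E'
from h import *
s=arm.get_state(); print(s['t'],s['eef_pos'],s['ee_rot'],s['force'])
p,d=grab('wrist','w4'); C=wcloud(d,s['eef_pos'],s['ee_rot']).reshape(-1,3)
k=(abs(C[:,0]-.51)<.03)&(abs(C[:,1]-.003)<.03)&(C[:,2]>.136)&(C[:,2]<.155); print('T',rect(C[k]))
k=(abs(C[:,0]-.431)<.025)&(abs(C[:,1]-.13)<.065)&(C[:,2]>.095)&(C[:,2]<.112); print('H',rect(C[k]))
E
```

```text
16.525 [0.51016778 0.0031016  0.24628777] [-3.14100260e+00 -4.48687657e-04 -8.33633843e-01] [-0.50608324 -0.52217453 -0.08202833]
T (array([509.8,   4.2]), array([12.2, 43.8]), 2.3, np.float64(0.1361), np.float64(0.1446), np.float64(0.1466), 437)
H (array([428. , 111.6]), array([84.7, 10.6]), 83.4, np.float64(0.095), np.float64(0.1044), np.float64(0.1075), 163)
```

The plunger is parked: turned 1.11 rad, lifted 13.8 mm, and let go. Next is the tray handle, centred at (0.431, 0.130). I'll put the closing line along the slide axis.

Call:
move_arm(
  rows="0 0 9.8 0 0 0 0.044;0 0 9.8 0 0 0 0.044;0 0 9.8 0 0 0 0.044;0 0 9.9 0 0 0 0.044;0 0 9.9 0 0 0 0.044;0 0 0 -0.03 0.0235 0 0.044;0 0 0 -0.03 0.0235 0 0.044;0 0 0 -0.03 0.0235 0 0.044",
)

```text
t: 17.58
eef_pos: [0.451, 0.1022, 0.2462]
ee_rot: [-3.141, 0.0, -1.702]
force: [1.1, 0.3, 0.1]
width: 0.044
gripper_force: 0.0
```

Call:
move_arm(
  rows="0 0 0 -0.0263 0.0235 0 0.044;0 0 0 0 0 0 0.044;0 0 0 0 0 0.04 0.044;0 0 0 0 0 0.04 0.044;0 0 0 0 0 0 0.044;0 0 0 0 0 0 0.044",
)

```text
t: 18.32
eef_pos: [0.4326, 0.1305, 0.1675]
ee_rot: [-3.14, 0.0, -1.699]
force: [-0.6, 0.7, 1.2]
width: 0.044
gripper_force: 0.0
```

```bash
python3 - <<'E'
from h import *
s=arm.get_state(); print(s['t'],s['eef_pos'],s['ee_rot'],s['force'])
p,d=grab('wrist','w5'); C=wcloud(d,s['eef_pos'],s['ee_rot']).reshape(-1,3)
k=(abs(C[:,0]-.431)<.025)&(abs(C[:,1]-.13)<.065)&(C[:,2]>.095)&(C[:,2]<.112); print('H',rect(C[k]))
cv2.imwrite('pics/w5b.png',cv2.resize(p,(768,576),interpolation=cv2.INTER_CUBIC))
E
```

```text
18.325 [0.43258271 0.1305294  0.16754948] [-3.14006582e+00  4.15598682e-04 -1.69896371e+00] [-0.55349273  0.70040348  1.17152167]
H (array([430.2, 130.6]), array([121.8,  11.9]), 82.5, np.float64(0.0958), np.float64(0.1053), np.float64(0.1082), 1414)
```

View pics/w5b.png

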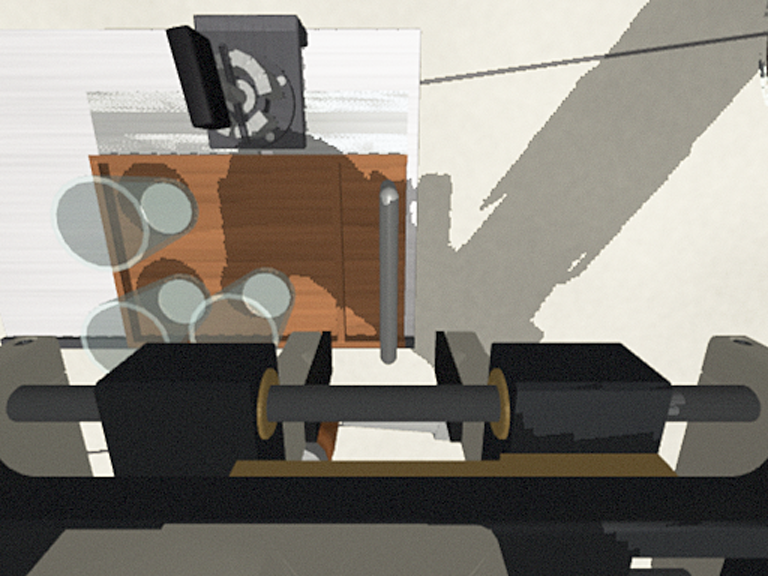

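The bar (column 388) is centred between the fingers (330-435), and the plunger stays parked. I'll descend around the bar and close loosely.

Call:
move_arm(
  rows="0 0 0 0 0.002 0.03 0.044;0 0 0 0 0 0.035 0.044;0 0 0 0 0 0.03 0.044;0 0 0 0 0 0.02 0.044;0 0 0 0 0 0 0.044;0 0 0 0 0 0 0.044",
)

```text
t: 19.12
eef_pos: [0.4306, 0.1314, 0.0526]
ee_rot: [-3.14, 0.002, -1.698]
force: [0.1, 0.2, 0.2]
width: 0.0438
gripper_force: 0.0
```

Call:
move_arm(
  rows="0 0 0 0 0 0 0.016;0 0 0 0 0 0 0.016;0 0 0 0 0 0 0.016;0 0 0 0 0 0 0.016;0 0 0 0 0 0 0.016",
  squeeze=5,
)

```text
t: 19.75
eef_pos: [0.4294, 0.1306, 0.0511]
ee_rot: [3.142, -0.0, -1.698]
force: [-0.2, 0.0, 0.3]
width: 0.0157
gripper_force: 0.0
```

Now I'll push gently along -tool y (slide +x), ramping the speed up.

Call:
move_arm(
  rows="0 0 0 0 -0.001 0 0.016;0 0 0 0 -0.001 0 0.016;0 0 0 0 -0.002 0 0.016;0 0 0 0 -0.003 0 0.016;0 0 0 0 -0.004 0 0.016;0 0 0 0 -0.005 0 0.016;0 0 0 0 -0.005 0 0.016;0 0 0 0 -0.005 0 0.016",
)

```text
t: 20.75
eef_pos: [0.4555, 0.1272, 0.051]
ee_rot: [3.141, -0.0, -1.698]
force: [-3.6, 1.1, 1.6]
width: 0.0159
gripper_force: 1.8
```

Call:
move_arm(
  rows="0 0 0 0 -0.005 0 0.016;0 0 0 0 -0.005 0 0.016;0 0 0 0 -0.005 0 0.016;0 0 0 0 -0.005 0 0.016;0 0 0 0 -0.005 0 0.016;0 0 0 0 -0.005 0 0.016;0 0 0 0 -0.005 0 0.016;0 0 0 0 -0.005 0 0.016",
)

```text
t: 21.75
eef_pos: [0.4952, 0.1222, 0.051]
ee_rot: [3.141, -0.0, -1.698]
force: [-3.6, 1.4, -0.0]
width: 0.0161
gripper_force: 1.8
```

Call:
move_arm(
  rows="0 0 0 0 -0.005 0 0.016;0 0 0 0 -0.005 0 0.016;0 0 0 0 -0.005 0 0.016;0 0 0 0 -0.004 0 0.016;0 0 0 0 -0.003 0 0.016;0 0 0 0 -0.002 0 0.016;0 0 0 0 -0.002 0 0.016;0 0 0 0 -0.002 0 0.016",
)

```text
t: 22.75
eef_pos: [0.5227, 0.1187, 0.051]
ee_rot: [3.141, -0.0, -1.698]
force: [-3.2, 1.7, -0.5]
width: 0.0163
gripper_force: 1.6
```

Call:
move_arm(
  rows="0 0 0 0 -0.002 0 0.016;0 0 0 0 -0.002 0 0.016;0 0 0 0 -0.001 0 0.016;0 0 0 0 -0.001 0 0.016;0 0 0 0 0 0 0.016",
)

```text
t: 23.38
eef_pos: [0.5288, 0.1179, 0.0511]
ee_rot: [-3.141, 0.0, -1.698]
force: [-2.9, 1.5, -2.1]
width: 0.0162
gripper_force: 1.0
```

Call:
move_arm(
  rows="0 0 0 0 -0.001 0 0.016;0 0 0 0 -0.001 0 0.016;0 0 0 0 0 0 0.016",
)

```text
t: 23.75
eef_pos: [0.5306, 0.1177, 0.0511]
ee_rot: [3.142, -0.0, -1.698]
force: [-3.2, 1.0, -0.5]
width: 0.0165
gripper_force: 1.6
```

Call:
move_arm(
  rows="0 0 0 0 -0.001 0 0.016;0 0 0 0 -0.001 0 0.016;0 0 0 0 0 0 0.016",
)

```text
t: 24.12
eef_pos: [0.5312, 0.1175, 0.0509]
ee_rot: [3.139, -0.0, -1.698]
force: [-9.7, 3.6, 4.7]
width: 0.0171
gripper_force: 5.0
```

Force is up to about 10 N, so the end stop is reached. I'll ease off, open and rise.

Call:
move_arm(
  rows="0 0 0 0 0.0015 0 0.044;0 0 0 0 0 0 0.044;0 0 0 0 0 0 0.044;0 0 0 0 0 0 0.044;0 0 0 0 0 -0.03 0.044;0 0 0 0 0 -0.05 0.044;0 0 0 0 0 -0.05 0.044;0 0 0 0 0 0 0.044",
)

```text
t: 25.12
eef_pos: [0.5337, 0.1186, 0.1856]
ee_rot: [-3.135, 0.004, -1.698]
force: [-1.0, 0.5, -0.7]
width: 0.0443
gripper_force: 0.0
```

```bash
python3 - <<'E'
from h import *
s=arm.get_state(); print(s['t'],s['eef_pos'],s['force'])
p,d=grab('wrist','w6'); C=wcloud(d,s['eef_pos'],s['ee_rot']).reshape(-1,3)
k=(abs(C[:,0]-.53)<.025)&(abs(C[:,1]-.118)<.065)&(C[:,2]>.095)&(C[:,2]<.112); print('H',rect(C[k]))
k=(abs(C[:,0]-.51)<.03)&(abs(C[:,1]-.003)<.03)&(C[:,2]>.136)&(C[:,2]<.155); print('T',rect(C[k]))
q,_=grab('side','d6'); f=lambda i:cv2.resize(i,(400,300))
cv2.imwrite('pics/c6.png',np.hstack([f(p),cv2.resize(q[120:300,160:400],(400,300))]))
E
```

```text
25.125 [0.5337149  0.11861569 0.18558899] [-1.03940127  0.5409156  -0.670799  ]
H (array([528.9, 117.6]), array([120.3,  11.3]), 82.8, np.float64(0.0977), np.float64(0.1053), np.float64(0.108), 1237)
T (array([510.1,   4.7]), array([12. , 43.9]), 1.9, np.float64(0.1362), np.float64(0.1446), np.float64(0.1466), 975)
```

View pics/c6.png

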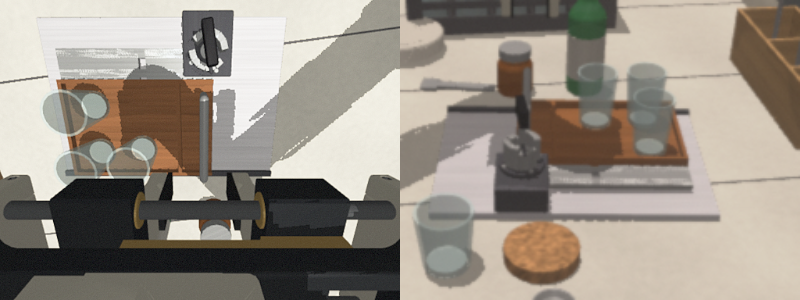

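The handle has moved 99.5 mm, the glasses are standing, and the plunger is still parked with the gripper clear. I'll hand in.

```bash
python3 -c "
from station import arm
print(arm.job_done())"
```

```text
the job is handed in; nothing more can be done
None
```

The job is handed in (no verdict came back): by my last measurements the plunger is parked in its notch (turned 1.11 rad, lifted 13.8 mm), the tray travelled 99.5 mm to the guests' end stop, the three glasses are standing, and I saw nothing else on the counter moved.

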